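# Reassemble the colour mixer and pulse it with the lid

## Robot

A 6-joint arm with a two-finger parallel gripper is mounted at the origin on the work surface. World frame = base frame: x ahead of the robot, y to its left, z up, the work surface at z = 0. Lengths are in m, angles in rad, forces in N, time in s.
With the tool pointing down it reaches from about 0.35 to 0.85 m from the base axis. Payload 8.1 kg.
Tool frame: the origin (TCP) lies on the mounting face of the last link; the fingertips stand 186 mm ahead of it and the grasp point (between the pads) lies 167 mm ahead of it; z points along the fingers, y is the line along which they close (so a half turn about z gives the same grasp; the last joint's range is limited). The gripper opens to 93 mm and grips with 3 to 60 N. Pads are 15 mm wide; open, the fingers measure 128 mm over their backs; the gripper's body (75 mm by 188 mm) begins 65 mm behind the grasp point.
Start: joints at [-1.398, 0.13, 1.488, -0, 1.523, -0.085], TCP at [0.153, -0.58, 0.405] pointing down, gripper open.
Joint ranges: [-2.96, 2.96], [-0.89, 2.26], [0.02, 2.5], [-1.34, 4.48], [0, 2.73], [-2.66, 2.66]. Speed limits (rad/s): [2.39, 2.39, 2.79, 3.14, 3.14, 3.14].

## Interface

Orientations are given as a rotation vector (axis times angle).
In Python, from plant import read_state, read_camera, camera_params, close_job gives the robot as it stands. The module is installed in compiled form; this text tells all that it offers.
- The arm moves only by the tool servo_tool, never from a script. Its argument "increments" is a list of rows, each an object with "slide": the shift along the tool's x, y, z in mm, a list of three; "dr": the turn, a rotation vector about the tool's x, y, z in rad, a list of three; "jaw": the closure, from 0 (fully open) to 1 (shut). In form: [{"slide": [x, y, z], "dr": [ax, ay, az], "jaw": jaw}, ...]. A call has 1 to 20 rows; each row is the pose to reach, as a shift and turn from the pose commanded when the call began, along the tool's axes at that moment; what a row does not reach only later rows make up. A row lasts 1/10 s, in which the tool goes at most 50 mm and 8.59 degrees, less where a joint would pass 70% of its speed; a pose out of reach is approached as far as the arm can. A call with a gripper value outside its range is refused whole. The fingers move at their own pace and stop on an object; "force" is the grip in N (left out, the last holds). Time passes only in rows, so rows that repeat a pose let the fingers close. It gives the time, the measured TCP pose, the force, the opening and the grip force at its end, in the units of the state.
- read_state(): the state, without advancing time (a new reading comes with each control period).
- read_camera(name): name is "side" or "top"; returns (picture, depth): 420x560x3 uint8, red, green, blue; 420x560 float32, m along the optical axis (not along the pixel's ray), 0 where there is no reading.
- camera_params(name): a dict with "fx", "fy", "cx", "cy" (pixels), "rvec" (rotation vector, rad) and "tvec" (3), from world to camera coordinates, as OpenCV has them. Camera axes: x right, y down, z forward; pixel columns grow to the right and rows downward; lengths in m; the calibration is good to about 2 mm. A picture is of the moment at which its call begins. camera_params takes no time and is no camera call.
- close_job(): hands the job in; it is judged then, once.
The state is a dict: "t": time; "q": joint angles; "dq": joint speeds; "joint_torque": joint torques, N m; "tool_pos": TCP position; "orientation": TCP orientation; "force": force on the tool from outside, world axes, zero at the start; "wrist_torque": the same for the moment, N m; "opening": finger opening in m; "gripper_force": force on a finger pad.
Only numpy, scipy, OpenCV 4.12 (cv2) and the standard library are available. Lean on these libraries where they do the work, as an engineer would, in place of code of your own. Each camera call takes 0.05 s, during which the arm holds its last target. There are 200 camera calls.

## Task

Put the washed hair-colour mixer back together and pulse it: slide the blue paddle's hub down over the upright drive shaft until it sits on the bowl floor, then set the teal lid flat on the rim with its three tabs in the three gaps between the hooks. Turn the lid clockwise (seen from above) against its spring to the halfway point, where the white lines on the lid point at the green dots, well short of the click that locks it at the red dots, and finish still gripping the lid and holding it there against the spring. Leave the clipper, trimmer, hair clip and tin undisturbed.

Things in the scene. Friction and masses are not known exactly. Their poses are not given: they have to be found in the camera images.
- mixer_rim (a point): Axis of the fixed mixer at its bowl's rim, 115 mm above the bench, z up. Dark motor base 132 mm across, cream bowl 96 mm inside, floor 40 mm below the rim. A flange level with the rim reaches 66 mm radius and bears three grey hooks, radius 55.5 to 66 mm, underside 6, top 9.5 mm above it. Three gaps 34 deg wide lie at 0, 120, 240 deg from this x, each with a dark dot on the flange.
- mixer_green (a point): One of three green dots on the hook roofs, 61 mm from the mixer's axis, 34 degrees clockwise (seen from above) from a gap's centre: the halfway (pulse) point. A red dot, 68 degrees from the gap's centre, marks the lock. The channel under a hook is 6 mm high; a lid tab 4 mm thick slides in it.
- mixer_shaft (a point): Tip of the steel drive shaft on the mixer's axis, 129 mm above the bench, 14 mm above the rim. Upright, round, 9 mm in diameter, 54 mm tall from the bowl floor; its top 6 mm taper to 4 mm.
- paddle_mid (a point): Centre of the blue paddle, 26 mm above its underside; z is the hub's axis. Stands upright on the bench. Hub: tube 22 mm outside, bore 12 mm right through, 52 mm tall, thin 24 mm collar 16 to 20 mm up. Three vanes at the foot reach 40 mm radius, 14 mm high. About 50 g. Seated: this point 14 mm below the rim, hub's top 12 mm above it, turned any way.
- lid_mid (a point): Centre of the teal lid, 29.5 mm above its underside; lies right way up on the bench, about 130 g. Upward: tapered spigot that fits the bowl, 93 mm across, 0 to 6 mm; disc 105 mm across to 10.5 mm; dome 68 mm across to 27 mm; on it a dark grip bar 27 to 59 mm, 60 mm long along this point's x, 16 mm wide along y. Seated: this point 23.5 mm above the rim.
- lid_tab (a point): Outer end of one of the lid's three like tabs, 60 mm from the lid's axis along the lid's x axis; the others are 120 degrees either side. Tabs are 16 mm wide, from 6 to 10 mm above the lid's underside, each with a white line on the disc. Any tab may go in any gap, with 8 degrees to spare either way; seated, the tabs rest on the flange.
- switch (a joint): Sprung ring under the hooks, pushed round by the lid's tabs; rad, 0 at rest, grows as the lid turns clockwise. Tabs meet it 14 degrees after the gap centres; reads 0.35 at the green dots. Spring: 0.08 N m at first, 0.19 at the green dots, it turns a freed lid back. The lock click begins at 0.56, takes about 0.8 N m to pass; locked is about 0.91.
- clipper: Bystander: matte black hair clipper lying on the bench, 170 x 46 x 38 mm, long along its x axis. Origin at the underside's centre.
- trimmer: Bystander: steel detail trimmer lying on the bench, 145 x 38 x 28 mm, long along its x axis. Origin at the underside's centre.
- clip: Bystander: pink plastic sectioning clip lying on the bench, 108 x 16 x 23 mm, long along its x axis. Origin at the underside's centre.
- tin: Bystander: closed round aluminium tin, 64 mm across, 22 mm high. Origin at the underside's centre.
Mind the look-alikes: they are no part of the job. What is shaped like the part that bears lid_mid but brown or yellow is not meant.

How it is judged:
By the outcome, as a careful person would: the job done as asked, in the order asked, and still so for the second after the job is handed in, while the arm keeps its last pose, push and grip.
It also fails if it takes over 64 s, if anything falls off the work surface, if the arm or the gripper's body presses on something with over 40 N, if the wrist force passes 120 N, or if a joint passes its speed limit or range.

## Working session

There is one attempt and no reset: what is moved stays moved. The work goes in short steps, Python scripts to look and compute and a tool call to move; the robot and the scene stay as the last step left them, time stands still between calls to the robot, and variables do not carry over. Pictures are saved under pics/ and viewed, at most 10 in all, crops included, and the job is handed in when it is done.

Besides the shell and the picture viewer there is one more tool, called after "Call:" as a command line: name --argument value ..., lists and objects as JSON in quotes. servo_tool: Moves the arm, as the interface text tells. Its arguments: {"type":"object","properties":{"increments":{"type":"array"},"force":{"type":"number"}},"required":["increments"]}

```bash
mkdir -p pics
cat > h.py <<'E'
import numpy as np, cv2
from scipy.spatial.transform import Rotation as R
from plant import read_state, read_camera, camera_params, close_job
def cam(n):
    rgb,d=read_camera(n); p=camera_params(n)
    Rm=R.from_rotvec(np.ravel(p['rvec'])).as_matrix(); t=np.ravel(p['tvec'])
    v,u=np.mgrid[:d.shape[0],:d.shape[1]]
    X=np.stack([(u-p['cx'])/p['fx']*d,(v-p['cy'])/p['fy']*d,d],-1)
    W=(X-t)@Rm; W[d==0]=np.nan
    return rgb,d,W
def ray(n,u,v,z):
    p=camera_params(n);Rm=R.from_rotvec(np.ravel(p['rvec'])).as_matrix(); t=np.ravel(p['tvec'])
    c=-Rm.T@t; r=Rm.T@np.array([(u-p['cx'])/p['fx'],(v-p['cy'])/p['fy'],1]); return c+r*(z-c[2])/r[2]
def save(n,img,s=1):
    cv2.imwrite('pics/'+n,cv2.resize(img[...,::-1],None,fx=s,fy=s,interpolation=cv2.INTER_CUBIC))
E
python3 - <<'E'
from h import *
for n in('top','side'):
    rgb,d,W=cam(n); save(n+'0.png',rgb); np.savez(n+'0.npz',rgb=rgb,d=d,W=W)
    p=camera_params(n);Rm=R.from_rotvec(np.ravel(p['rvec'])).as_matrix();print(n,-Rm.T@np.ravel(p['tvec']),p['fx'])
print(read_state())
E
```

```text
top [ 0.51174011 -0.06288397  1.01845737] 386.1051343473362
side [0.52610139 0.98410503 0.8480582 ] 523.412162417128
{'t': 0.1, 'q': array([-1.39842070e+00,  1.31093407e-01,  1.48916976e+00, -7.12841312e-06,
        1.52299964e+00, -8.54280921e-02]), 'dq': array([ 0.00034604, -0.00039121, -0.00198385,  0.00036178,  0.00031891,
        0.00110106]), 'joint_torque': array([ 3.92522179e-05, -5.61341143e+01, -4.93097448e+01,  7.70348101e-02,
        2.90940050e-02, -6.86730118e-05]), 'tool_pos': array([ 0.15294315, -0.57996743,  0.40378779]), 'orientation': array([-3.11387441e+00, -4.03622724e-01,  1.25123310e-04]), 'force': array([-0.39073255, -0.59693334,  0.15304066]), 'wrist_torque': array([ 0.01084189,  0.04236552, -0.01144249]), 'gripper_force': 0.0, 'opening': 0.09331393394062923}
```

View pics/top0.png

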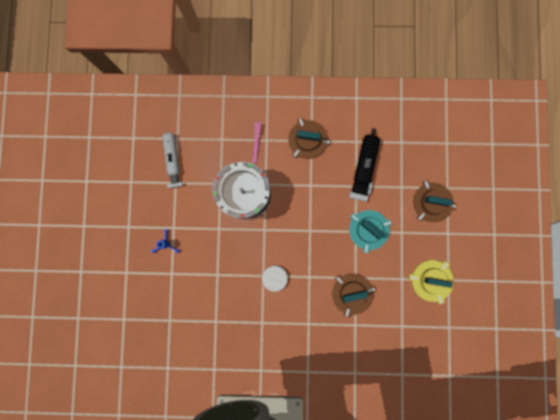

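View pics/side0.png

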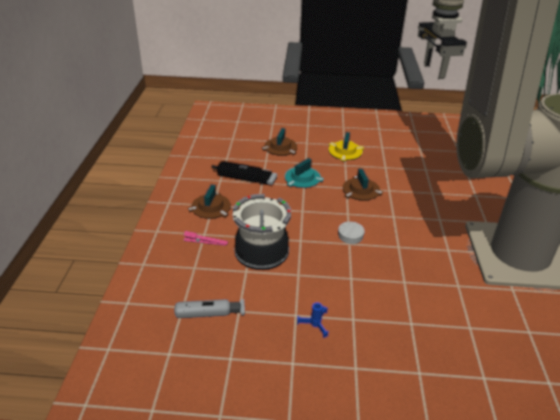

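Candidates in the top view are teal (370,230), brown (308,138), (433,202) and (353,295), and yellow (433,281). Only the one at (370,230) is teal, so that is the lid. The mixer is at (242,190) and the paddle at (166,243). I'll measure these and make an enlarged crop to confirm.

Run:
```python
from h import *
T=np.load('top0.npz');rgb,d,W=T['rgb'],T['d'],T['W']
hsv=cv2.cvtColor(rgb,cv2.COLOR_RGB2HSV).astype(int);H,S,V=[hsv[...,i] for i in range(3)]
def box(u,v,r): m=np.zeros(d.shape,bool);m[v-r:v+r,u-r:u+r]=1;return m
z=W[...,2]
m=box(370,230,30)&(H>75)&(H<100)&(S>120)
print('lid teal n',m.sum(),'mean xy',W[m].mean(0))
b=box(370,230,30)&(z>0.05)
def pca(P):
    c=P.mean(0);u,s,v=np.linalg.svd(P-c);return c,np.degrees(np.arctan2(v[0,1],v[0,0])),s
print('bar',b.sum(),pca(W[b][:,:2]),np.nanmax(z[b]))
dsc=m&(z<0.03)&(z>0.004); (cx,cy),rr=cv2.minEnclosingCircle(W[dsc][:,:2].astype(np.float32)); print('disc circ',cx,cy,rr)
p=box(166,243,25)&(H>105)&(H<130)&(S>120)
q=p&(z>0.04);print('paddle top',q.sum(),W[q].mean(0), np.nanmax(z[q]))
hk=box(242,190,40)&(z>0.105)&(z<0.14)
(cx,cy),rr=cv2.minEnclosingCircle(W[hk][:,:2].astype(np.float32));print('mixer',cx,cy,rr,hk.sum())
sh=hk&(np.hypot(W[...,0]-cx,W[...,1]-cy)<0.035);print('shaft',sh.sum(),W[sh].mean(0) if sh.any() else 0)
A=cv2.resize(rgb[150:230,202:282],(560,560),interpolation=cv2.INTER_CUBIC)
B=cv2.resize(rgb[200:260,340:400],(240,240),interpolation=cv2.INTER_CUBIC)
C=cv2.resize(rgb[215:275,136:196],(240,240),interpolation=cv2.INTER_CUBIC)
save('crop1.png',np.hstack([A,np.vstack([B,C,np.zeros((80,240,3),np.uint8)])]))
for n,u,v in(('mix',242,190),('green?',0,0)):print(ray('top',u,v,.115))
```

```text
lid teal n 1001 mean xy [nan nan nan]
bar 167 (array([ 0.53615466, -0.27561231]), np.float64(-128.99902901677368), array([0.22335352, 0.06209217])) 0.06382658923939101
disc circ 0.53534996509552 -0.2753828465938568 0.048002589493989944
paddle top 43 [0.48674595 0.25163445 0.05038789] 0.055376020083953585
mixer 0.6223756074905396 0.04712463915348053 0.0672372356057167 1277
shaft 17 [0.62118386 0.04694929 0.12203376]
[0.61972469 0.04538587 0.115     ]
[1.08235366 0.6606631  0.115     ]
```

View pics/crop1.png

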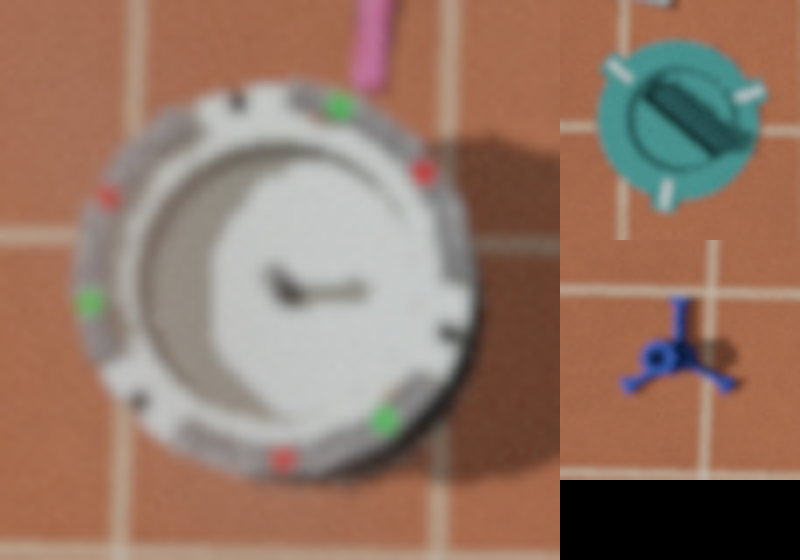

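The crop shows the teal lid with three white tabs, the blue paddle, and the mixer. Gap dots are at crop (237,102), (447,333) and (138,402). Green dots are at (341,107), (91,303) and (386,420).

```bash
cat >> h.py <<'E'
def go(x,y,z,yang):
    """grasp-point target + tool y angle (deg) -> slide mm, dr for one call"""
    s=read_state(); Rc=R.from_rotvec(s['orientation'])
    a=np.radians(yang); Y=np.array([np.cos(a),np.sin(a),0]);Z=np.array([0,0,-1.]);X=np.cross(Y,Z)
    Rt=R.from_matrix(np.c_[X,Y,Z]); p=np.array([x,y,z+.167])
    print('slide',np.round(1000*Rc.inv().apply(p-s['tool_pos']),1),'dr',np.round((Rc.inv()*Rt).as_rotvec(),4))
def st():
    s=read_state();Rc=R.from_rotvec(s['orientation']).as_matrix()
    print('t',round(s['t'],2),'grasp',np.round(s['tool_pos']+Rc[:,2]*.167,4),'yang',round(np.degrees(np.arctan2(Rc[1,1],Rc[0,1])),2),'tilt',np.round(Rc[:2,2],4),'F',np.round(s['force'],1),'Tq',np.round(s['wrist_torque'],3),'open',round(s['opening'],4),'gf',s['gripper_force'])
E
python3 - <<'E'
from h import *
f=lambda u,v,u0,v0,s:(u0+(u+.5)/s-.5,v0+(v+.5)/s-.5)
gap=[ray('top',*f(u,v,202,150,7),.115)[:2] for u,v in((237,102),(447,333),(138,402))]
gr=[ray('top',*f(u,v,202,150,7),.1245)[:2] for u,v in((341,107),(91,303),(386,420))]
rd=[ray('top',*f(u,v,202,150,7),.1245)[:2] for u,v in((425,172),(109,197),(284,459))]
for n,P in(('gap',gap),('green',gr),('red',rd)):
    P=np.array(P);c=P.mean(0);print(n,c,np.hypot(*(P-c).T),np.degrees(np.arctan2(*(P-c).T[::-1])))
tab=np.array([ray('top',*f(u-560,v,340,200,4),.0105)[:2] for u,v in((620,70),(750,93),(665,193))])
c=tab.mean(0);print('tabs',c,np.hypot(*(tab-c).T),np.degrees(np.arctan2(*(tab-c).T[::-1])))
print('hub',ray('top',*f(98,117,136,215,4),.052))
print('shaft tip',ray('top',*f(270,270,202,150,7),.129))
S=np.load('side0.npz');rgb,W=S['rgb'],S['W'];z=W[...,2]
hsv=cv2.cvtColor(rgb,cv2.COLOR_RGB2HSV).astype(int)
m=(hsv[...,0]>105)&(hsv[...,0]<130)&(hsv[...,1]>150)&(z>.03);m[:290]=0;m[340:]=0;m[:,:290]=0;m[:,340:]=0
P=W[m];print('side paddle',m.sum(),P.mean(0),P.min(0),P.max(0), P[P[:,2]>.047].mean(0))
go(.487,.251,.15,-30)
E
```

```text
gap [0.62118792 0.04849779] [0.06164332 0.06132019 0.06164963] [  13.4299193  -106.39002818  133.77978627]
green [0.62081378 0.04779752] [0.06130682 0.06125799 0.06139996] [ -20.30134301   99.57172834 -140.40424169]
red [0.62103841 0.04780215] [0.06150165 0.06112877 0.061444  ] [ -54.38743481   65.47446696 -174.75740423]
tabs [ 0.53605166 -0.27602253] [0.04885028 0.04957661 0.04902934] [ 50.96479293 -69.28798253 170.10237362]
hub [0.4875508  0.25422922 0.052     ]
shaft tip [0.62230919 0.04815748 0.129     ]
side paddle 109 [0.48593637 0.26265086 0.0449613 ] [0.47713881 0.24895911 0.03137319] [0.49441672 0.26958611 0.05576165] [0.48611329 0.26169942 0.05153801]
slide [ 534.9 -718.2   88.1] dr [-0.0015 -0.0008 -0.7894]
```

Call:
servo_tool --increments '[{"slide": [535,-720,60],"dr": [0,0,-0.789],"jaw": 0.3},{"slide": [535,-720,60],"dr": [0,0,-0.789],"jaw": 0.3},{"slide": [535,-720,60],"dr": [0,0,-0.789],"jaw": 0.3},{"slide": [535,-720,60],"dr": [0,0,-0.789],"jaw": 0.3},{"slide": [535,-720,60],"dr": [0,0,-0.789],"jaw": 0.3},{"slide": [535,-720,60],"dr": [0,0,-0.789],"jaw": 0.3},{"slide": [535,-720,60],"dr": [0,0,-0.789],"jaw": 0.3},{"slide": [535,-720,60],"dr": [0,0,-0.789],"jaw": 0.3},{"slide": [535,-720,60],"dr": [0,0,-0.789],"jaw": 0.3},{"slide": [535,-720,60],"dr": [0,0,-0.789],"jaw": 0.3},{"slide": [535,-720,60],"dr": [0,0,-0.789],"jaw": 0.3},{"slide": [535,-720,60],"dr": [0,0,-0.789],"jaw": 0.3},{"slide": [535,-720,60],"dr": [0,0,-0.789],"jaw": 0.3},{"slide": [535,-720,60],"dr": [0,0,-0.789],"jaw": 0.3},{"slide": [535,-720,60],"dr": [0,0,-0.789],"jaw": 0.3},{"slide": [535,-720,60],"dr": [0,0,-0.789],"jaw": 0.3},{"slide": [535,-720,60],"dr": [0,0,-0.789],"jaw": 0.3},{"slide": [535,-720,60],"dr": [0,0,-0.789],"jaw": 0.3},{"slide": [535,-720,60],"dr": [0,0,-0.789],"jaw": 0.3},{"slide": [535,-720,60],"dr": [0,0,-0.789],"jaw": 0.3}]' --force 25

```text
t: 2.1
tool_pos: [0.4865, 0.2532, 0.3433]
orientation: [-2.719, -1.573, 0.005]
force: [-0.3, -0.7, -0.4]
opening: 0.0652
gripper_force: 0.0
```

Run:
```python
from h import *
st(); go(.487,.2545,.041,-30)
```

```text
t 2.1 grasp [0.486  0.253  0.1763] yang -29.9 tilt [-0.0027 -0.0013] F [-0.3 -0.7 -0.4] Tq [-0.066 -0.082 -0.011] open 0.0652 gf 0.0
slide [1.700e+00 1.000e-01 1.353e+02] dr [-0.0016  0.0025  0.0018]
```

Call:
servo_tool --increments '[{"slide": [1.5,0,35],"dr": [-0.001,0.0015,0],"jaw": 0.4},{"slide": [1.5,0,70],"dr": [-0.001,0.0015,0],"jaw": 0.4},{"slide": [1.5,0,100],"dr": [-0.001,0.0015,0],"jaw": 0.4},{"slide": [1.5,0,120],"dr": [-0.001,0.0015,0],"jaw": 0.4},{"slide": [1.5,0,134],"dr": [-0.001,0.0015,0],"jaw": 0.4},{"slide": [1.5,0,134],"dr": [-0.001,0.0015,0],"jaw": 0.4},{"slide": [1.5,0,134],"dr": [-0.001,0.0015,0],"jaw": 0.9},{"slide": [1.5,0,134],"dr": [-0.001,0.0015,0],"jaw": 0.9},{"slide": [1.5,0,134],"dr": [-0.001,0.0015,0],"jaw": 0.9},{"slide": [1.5,0,134],"dr": [-0.001,0.0015,0],"jaw": 0.9},{"slide": [1.5,0,134],"dr": [-0.001,0.0015,0],"jaw": 0.9},{"slide": [1.5,0,134],"dr": [-0.001,0.0015,0],"jaw": 0.9}]' --force 25

```text
t: 3.3
tool_pos: [0.4878, 0.2539, 0.2114]
orientation: [2.721, 1.57, 0.004]
force: [-0.4, -0.2, 4.4]
opening: 0.022
gripper_force: 25.0
```

Run:
```python
from h import *
st(); go(.621,.048,.20,-30)
r,d,W=cam('side'); rr,d2,W2=cam('top')
A=cv2.resize(r[260:350,270:360],(500,500),interpolation=cv2.INTER_CUBIC)
save('g1.png',A)
```

```text
t 3.3 grasp [0.4882 0.2541 0.0444] yang -30.01 tilt [0.0026 0.0012] F [-0.4 -0.2  4.4] Tq [-0.07   0.126 -0.015] open 0.022 gf 25.00229861587286
slide [-111.3  218.6 -155.5] dr [ 0.0016 -0.0023 -0.0002]
```

Call:
servo_tool --increments '[{"slide": [0,0,-30],"dr": [0,0,0],"jaw": 0.9},{"slide": [0,0,-70],"dr": [0,0,0],"jaw": 0.9},{"slide": [0,0,-110],"dr": [0,0,0],"jaw": 0.9},{"slide": [-5,10,-155],"dr": [0,0,0],"jaw": 0.9},{"slide": [-25,50,-155],"dr": [0,0,0],"jaw": 0.9},{"slide": [-45,90,-155],"dr": [0,0,0],"jaw": 0.9},{"slide": [-65,130,-155],"dr": [0,0,0],"jaw": 0.9},{"slide": [-85,170,-155],"dr": [0,0,0],"jaw": 0.9},{"slide": [-105,205,-155],"dr": [0,0,0],"jaw": 0.9},{"slide": [-111,218.5,-155],"dr": [0,0,0],"jaw": 0.9},{"slide": [-111,218.5,-155],"dr": [0.001,-0.002,0],"jaw": 0.9},{"slide": [-111,218.5,-155],"dr": [0.001,-0.002,0],"jaw": 0.9}]' --force 25

```text
t: 4.6
tool_pos: [0.6206, 0.0488, 0.3652]
orientation: [-2.72, -1.57, 0.002]
force: [-0.4, -0.6, -1.0]
opening: 0.0221
gripper_force: 25.0
```

Run:
```python
from h import *
st(); go(.621,.048,.20,-30)
r,d,W=cam('side')
save('g2.png',r[140:280,190:340],4)
rt,dt,Wt=cam('top'); np.savez('g2.npz',r=r,d=d,W=W,rt=rt,Wt=Wt)
```

```text
t 4.6 grasp [0.6203 0.0488 0.1982] yang -30.03 tilt [-0.0016  0.0001] F [-0.4 -0.6 -1. ] Tq [-0.07   0.015  0.016] open 0.0221 gf 24.99992961063981
slide [-0.5  0.8 -1.8] dr [-0.0015  0.0007 -0.0005]
```

View pics/g2.png

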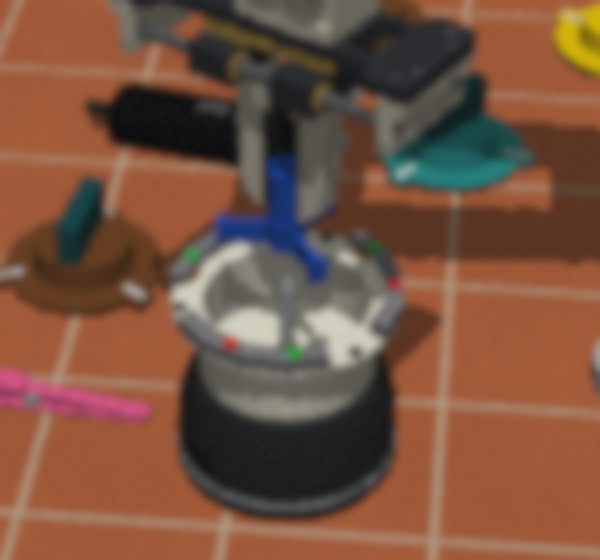

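The picture shows the paddle upright in the fingers (hub near crop (284,190)) above the shaft (tip near (290,280)). I'll compare their x in the plane of the mixer axis.

Run:
```python
from h import *
D=np.load('g2.npz');r=D['r'];hsv=cv2.cvtColor(r,cv2.COLOR_RGB2HSV).astype(int)
def rayy(u,v,y):
    p=camera_params('side');Rm=R.from_rotvec(np.ravel(p['rvec'])).as_matrix();c=-Rm.T@np.ravel(p['tvec'])
    q=Rm.T@np.array([(u-p['cx'])/p['fx'],(v-p['cy'])/p['fy'],1]);return np.round(c+q*(y-c[1])/q[1],4)
m=(hsv[...,0]>105)&(hsv[...,0]<130)&(hsv[...,1]>120)
for v in range(180,196,2):
    u=np.where(m[v,240:290])[0]+240; print('hub row',v,u.min(),u.max(),rayy((u.min()+u.max())/2,v,.049))
# shaft: dark profile in rows
g=r.mean(2)
for v in range(208,224,3): print('row',v,g[v,252:274].astype(int), rayy(262,v,.048))
T=D['Wt'];h2=cv2.cvtColor(D['rt'],cv2.COLOR_RGB2HSV).astype(int)
b=(h2[...,0]>105)&(h2[...,0]<130)&(h2[...,1]>120)&(T[...,2]>.13); print('top blue',b.sum(),T[b].mean(0) if b.any() else'')
```

```text
hub row 180 257 263 [0.623  0.049  0.2078]
hub row 182 257 263 [0.623  0.049  0.2025]
hub row 184 257 263 [0.623  0.049  0.1972]
hub row 186 257 263 [0.623  0.049  0.1919]
hub row 188 257 263 [0.623  0.049  0.1865]
hub row 190 258 263 [0.6219 0.049  0.1812]
hub row 192 258 263 [0.6219 0.049  0.1758]
hub row 194 246 263 [0.6353 0.049  0.1694]
row 208 [130 128 118 104  97  94  95  97  98 101 101  98  96  90  80  69  62  63
  67  77  85  90] [0.6186 0.048  0.1309]
row 211 [118 126 128 127 119 108 100  99 110 120 120 109  99  94  90  88  86  88
  90  91  92  94] [0.6186 0.048  0.1224]
row 214 [ 93  95  98 104 108 106 100  97  99 104 103  98  96  97  97  95  95  94
  94  98 107 116] [0.6186 0.048  0.1138]
row 217 [167 167 164 153 141 133 124 111 105 103 103 103 108 116 124 132 135 141
 154 167 170 163] [0.6186 0.048  0.1051]
row 220 [202 202 202 202 201 199 189 164 132 110 103 104 112 124 147 173 191 199
 202 202 202 202] [0.6186 0.048  0.0963]
row 223 [201 201 202 202 203 201 193 168 134 113 115 139 165 170 155 141 151 168
 177 184 194 200] [0.6186 0.048  0.0874]
top blue 0
```

Call:
servo_tool --increments '[{"slide": [-0.5,0.5,10],"dr": [-0.001,0,0],"jaw": 0.9},{"slide": [-0.5,0.5,18],"dr": [-0.001,0,0],"jaw": 0.9},{"slide": [-0.5,0.5,23],"dr": [-0.001,0,0],"jaw": 0.9},{"slide": [-0.5,0.5,27],"dr": [-0.001,0,0],"jaw": 0.9},{"slide": [-0.5,0.5,30],"dr": [-0.001,0,0],"jaw": 0.9},{"slide": [-0.5,0.5,34],"dr": [-0.001,0,0],"jaw": 0.9},{"slide": [-0.5,0.5,34],"dr": [-0.001,0,0],"jaw": 0.9}]'

```text
t: 5.4
tool_pos: [0.6209, 0.0474, 0.3311]
orientation: [2.72, 1.57, -0.001]
force: [-0.5, 0.6, -0.1]
opening: 0.0227
gripper_force: 25.0
```

Run:
```python
from h import *
st(); go(.6205,.048,.12,-30)
```

```text
t 5.4 grasp [0.6209 0.0473 0.1641] yang -30.03 tilt [-0.0002 -0.0009] F [-0.5  0.6 -0.1] Tq [-0.056 -0.026  0.001] open 0.0227 gf 24.999927263706923
slide [ 0.3 -0.7 44.1] dr [ 0.0003  0.0008 -0.0005]
```

Call:
servo_tool --increments '[{"slide": [0,0,8],"dr": [0,0,0],"jaw": 0.9},{"slide": [0,0,16],"dr": [0,0,0],"jaw": 0.9},{"slide": [0,0,24],"dr": [0,0,0],"jaw": 0.9},{"slide": [0,0,32],"dr": [0,0,0],"jaw": 0.9},{"slide": [0,0,38],"dr": [0,0,0],"jaw": 0.9},{"slide": [0,0,42],"dr": [0,0,0],"jaw": 0.9},{"slide": [0,0,43.5],"dr": [0,0,0],"jaw": 0.9},{"slide": [0,0,43.5],"dr": [0,0,0],"jaw": 0.9}]'

```text
t: 6.2
tool_pos: [0.6211, 0.0475, 0.2881]
orientation: [2.72, 1.57, -0.0]
force: [0.1, 0.6, -0.7]
opening: 0.0223
gripper_force: 25.0
```

Run:
```python
from h import *
st()
```

```text
t 6.2 grasp [0.6212 0.0473 0.1211] yang -30.02 tilt [ 0.0004 -0.0009] F [ 0.1  0.6 -0.7] Tq [-0.051 -0.091  0.026] open 0.0223 gf 24.999878592789173
```

Call:
servo_tool --increments '[{"slide": [0,0,1.5],"dr": [0,0,0],"jaw": 0.9},{"slide": [0,0,2.5],"dr": [0,0,0],"jaw": 0.9},{"slide": [0,0,2.5],"dr": [0,0,0],"jaw": 0.9}]'

```text
t: 6.5
tool_pos: [0.6213, 0.0474, 0.2865]
orientation: [2.72, 1.569, 0.001]
force: [-2.1, -0.9, 3.6]
opening: 0.0222
gripper_force: 25.0
```

Call:
servo_tool --increments '[{"slide": [0,0,1],"dr": [0,0,0],"jaw": 0.55},{"slide": [0,0,1],"dr": [0,0,0],"jaw": 0.55},{"slide": [0,0,1],"dr": [0,0,0],"jaw": 0.55},{"slide": [0,0,1],"dr": [0,0,0],"jaw": 0.55},{"slide": [0,0,-10],"dr": [0,0,0],"jaw": 0.55},{"slide": [0,0,-30],"dr": [0,0,0],"jaw": 0.55},{"slide": [0,0,-60],"dr": [0,0,0],"jaw": 0.55},{"slide": [0,0,-90],"dr": [0,0,0],"jaw": 0.55},{"slide": [0,0,-90],"dr": [0,0,0],"jaw": 0.55}]'

```text
t: 7.4
tool_pos: [0.6224, 0.0476, 0.3828]
orientation: [2.716, 1.567, 0.013]
force: [0.0, 0.3, 1.1]
opening: 0.0418
gripper_force: 0.0
```

Run:
```python
from h import *
st(); go(.536,-.276,.13,-39.4)
```

```text
t 7.4 grasp [0.6241 0.0474 0.2158] yang -30.02 tilt [ 0.0103 -0.001 ] F [0.  0.3 1.1] Tq [-0.044 -0.087  0.   ] open 0.0418 gf 0.0
slide [-323.7   86.3   85.2] dr [ 0.009  -0.0051  0.1637]
```

Call:
servo_tool --increments '[{"slide": [-40,11,0],"dr": [0,0,0.164],"jaw": 0.4},{"slide": [-85,22,10],"dr": [0,0,0.164],"jaw": 0.4},{"slide": [-130,34,20],"dr": [0,0,0.164],"jaw": 0.4},{"slide": [-175,46,40],"dr": [0,0,0.164],"jaw": 0.4},{"slide": [-220,58,60],"dr": [0,0,0.164],"jaw": 0.4},{"slide": [-265,70,80],"dr": [0,0,0.164],"jaw": 0.4},{"slide": [-305,82,83],"dr": [0,0,0.164],"jaw": 0.4},{"slide": [-323,86,83],"dr": [0,0,0.164],"jaw": 0.4},{"slide": [-323,86,83],"dr": [0,0,0.164],"jaw": 0.4},{"slide": [-323,86,83],"dr": [0,0,0.164],"jaw": 0.4},{"slide": [-323,86,83],"dr": [0,0,0.164],"jaw": 0.4}]'

```text
t: 8.5
tool_pos: [0.5343, -0.2743, 0.2933]
orientation: [2.839, 1.343, 0.001]
force: [0.4, 1.0, -0.1]
opening: 0.0559
gripper_force: 0.0
```

Run:
```python
from h import *
st(); go(.536,-.276,.048,-39.4)
r,d,W=cam('top'); s,_,_=cam('side')
A=cv2.resize(r[150:230,202:282],(480,480),interpolation=cv2.INTER_CUBIC)
B=cv2.resize(s[190:250,222:302],(320,240),interpolation=cv2.INTER_CUBIC)
C=cv2.resize(s[130:190,264:344],(320,240),interpolation=cv2.INTER_CUBIC)
save('g3.png',np.hstack([A,np.vstack([B,C])]))
```

```text
t 8.5 grasp [ 0.5345 -0.2744  0.1263] yang -39.37 tilt [ 0.0009 -0.0007] F [ 0.4  1.  -0.1] Tq [-0.026 -0.038 -0.015] open 0.0559 gf 0.0
slide [-0.3  2.3 78.3] dr [ 0.0012 -0.      0.0005]
```

View pics/g3.png

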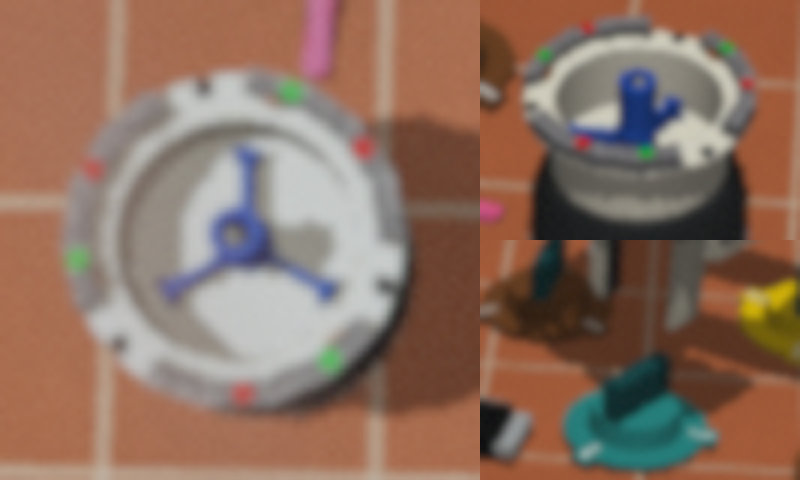

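The paddle is seated: the shaft tip shows inside the hub bore at crop (237,235) and in the side inset at (637,85). The teal lid waits below the fingers at (640,430). Next I grip the bar.

Call:
servo_tool --increments '[{"slide": [-0.5,2.5,25],"dr": [0.001,0,0],"jaw": 0.4},{"slide": [-0.5,2.5,50],"dr": [0.001,0,0],"jaw": 0.4},{"slide": [-0.5,2.5,68],"dr": [0.001,0,0],"jaw": 0.4},{"slide": [-0.5,2.5,77],"dr": [0.001,0,0],"jaw": 0.4},{"slide": [-0.5,2.5,77],"dr": [0.001,0,0],"jaw": 0.4},{"slide": [-0.5,2.5,77],"dr": [0.001,0,0],"jaw": 0.95},{"slide": [-0.5,2.5,77],"dr": [0.001,0,0],"jaw": 0.95},{"slide": [-0.5,2.5,77],"dr": [0.001,0,0],"jaw": 0.95},{"slide": [-0.5,2.5,77],"dr": [0.001,0,0],"jaw": 0.95},{"slide": [-0.5,2.5,77],"dr": [0.001,0,0],"jaw": 0.95},{"slide": [-0.5,2.5,77],"dr": [0.001,0,0],"jaw": 0.95}]' --force 55

```text
t: 9.7
tool_pos: [0.5356, -0.2774, 0.2163]
orientation: [2.84, 1.342, -0.0]
force: [-0.9, 0.8, 1.0]
opening: 0.0156
gripper_force: 55.0
```

Run:
```python
from h import *
st()
r,d,W=cam('side');rt,dt,Wt=cam('top');np.savez('lid.npz',r=r,W=W,rt=rt,Wt=Wt)
go(.536,-.276,.20,-39.4)
```

```text
t 9.7 grasp [ 0.5356 -0.2774  0.0493] yang -39.42 tilt [ 0.     -0.0004] F [-0.9  0.8  1. ] Tq [ 0.064  0.063 -0.014] open 0.0156 gf 54.999852776527405
slide [   1.2   -0.5 -150.8] dr [ 0.0002  0.0003 -0.0004]
```

Call:
servo_tool --increments '[{"slide": [0,0,-20],"dr": [0,0,0],"jaw": 0.95},{"slide": [0,0,-55],"dr": [0,0,0],"jaw": 0.95},{"slide": [0,0,-95],"dr": [0,0,0],"jaw": 0.95},{"slide": [0,0,-130],"dr": [0,0,0],"jaw": 0.95},{"slide": [0,0,-155],"dr": [0,0,0],"jaw": 0.95},{"slide": [0,0,-155],"dr": [0,0,0],"jaw": 0.95}]'

```text
t: 10.4
tool_pos: [0.5366, -0.2779, 0.376]
orientation: [2.834, 1.339, 0.006]
force: [-0.0, 0.0, -0.3]
opening: 0.0155
gripper_force: 55.0
```

Run:
```python
from h import *
st(); go(.6198,.0474,.205,-76.4)
```

```text
t 10.4 grasp [ 0.5377 -0.2786  0.209 ] yang -39.42 tilt [ 0.0065 -0.0045] F [-0.   0.  -0.3] Tq [-0.069 -0.049  0.014] open 0.0155 gf 54.998854994773865
slide [ 304.1 -142.3    3.1] dr [ 0.0073 -0.0032  0.6454]
```

Call:
servo_tool --increments '[{"slide": [20,-10,0],"dr": [0,0,0.1],"jaw": 0.95},{"slide": [60,-28,0],"dr": [0,0,0.2],"jaw": 0.95},{"slide": [100,-47,0],"dr": [0,0,0.3],"jaw": 0.95},{"slide": [140,-66,0],"dr": [0,0,0.4],"jaw": 0.95},{"slide": [180,-85,0],"dr": [0,0,0.5],"jaw": 0.95},{"slide": [220,-103,0],"dr": [0,0,0.6],"jaw": 0.95},{"slide": [260,-122,0],"dr": [0,0,0.645],"jaw": 0.95},{"slide": [290,-136,0],"dr": [0,0,0.645],"jaw": 0.95},{"slide": [304,-142,0],"dr": [0,0,0.645],"jaw": 0.95},{"slide": [304,-142,0],"dr": [0,0,0.645],"jaw": 0.95},{"slide": [304,-142,0],"dr": [0,0,0.645],"jaw": 0.95},{"slide": [304,-142,0],"dr": [0,0,0.645],"jaw": 0.95}]'

```text
t: 11.6
tool_pos: [0.6188, 0.0463, 0.3702]
orientation: [3.119, 0.37, -0.002]
force: [0.4, -0.1, -0.9]
opening: 0.0154
gripper_force: 55.0
```

Run:
```python
from h import *
st(); go(.6198,.0474,.17,-76.4)
s,_,W=cam('side');r,_,Wt=cam('top');np.savez('g4.npz',s=s,W=W,r=r,Wt=Wt)
A=cv2.resize(s[130:250,200:320],(560,560),interpolation=cv2.INTER_CUBIC)
B=cv2.resize(r[150:230,202:282],(240,240),interpolation=cv2.INTER_CUBIC)
save('g4.png',np.hstack([A,np.vstack([B,np.zeros((320,240,3),np.uint8)])]))
```

```text
t 11.6 grasp [0.6186 0.0462 0.2032] yang -76.45 tilt [-0.0012 -0.0008] F [ 0.4 -0.1 -0.9] Tq [-0.001  0.041 -0.041] open 0.0154 gf 54.99877989292145
slide [ 1.3 -0.8 33.2] dr [ 0.0005  0.0014 -0.0009]
```

View pics/g4.png

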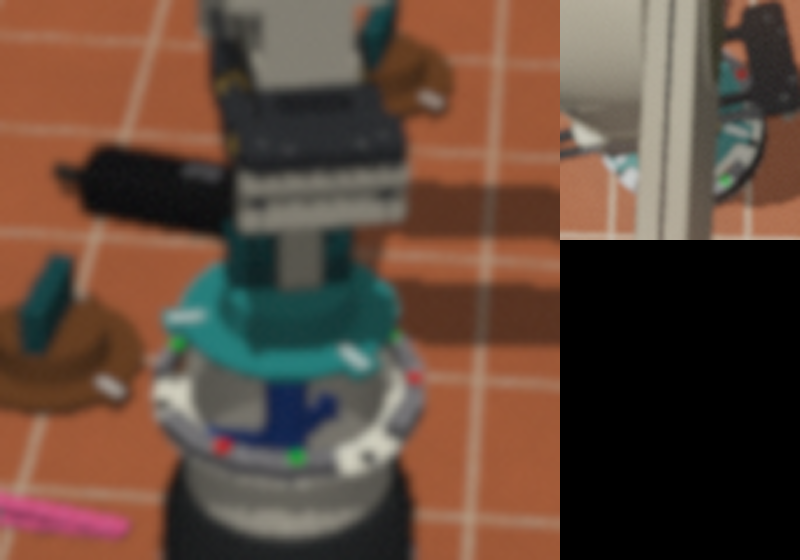

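The lid hangs level over the bowl, its tab lines at crop (185,317) and (355,355), heading for the left and front-right gaps. Lowering.

Call:
servo_tool --increments '[{"slide": [1.3,-0.8,10],"dr": [0,0.001,0],"jaw": 0.95},{"slide": [1.3,-0.8,22],"dr": [0,0.001,0],"jaw": 0.95},{"slide": [1.3,-0.8,32],"dr": [0,0.001,0],"jaw": 0.95},{"slide": [1.3,-0.8,35],"dr": [0,0.001,0],"jaw": 0.95},{"slide": [1.3,-0.8,38],"dr": [0,0.001,0],"jaw": 0.95},{"slide": [1.3,-0.8,40],"dr": [0,0.001,0],"jaw": 0.95},{"slide": [1.3,-0.8,40],"dr": [0,0.001,0],"jaw": 0.95}]'

```text
t: 12.4
tool_pos: [0.6201, 0.0489, 0.3309]
orientation: [3.119, 0.373, 0.001]
force: [-0.6, 0.9, -0.6]
opening: 0.0159
gripper_force: 55.0
```

Run:
```python
from h import *
st(); go(.6198,.0474,.1583,-76.4)
```

```text
t 12.4 grasp [0.6202 0.0489 0.1639] yang -76.37 tilt [ 0.001  -0.0001] F [-0.6  0.9 -0.6] Tq [-0.019 -0.009  0.013] open 0.0159 gf 54.9988979101181
slide [-0.6  1.4  5.6] dr [ 0.0003 -0.0009  0.0005]
```

Call:
servo_tool --increments '[{"slide": [-0.3,1,1],"dr": [0,0,0],"jaw": 0.95},{"slide": [-0.3,1,2.5],"dr": [0,0,0],"jaw": 0.95},{"slide": [-0.3,1,4],"dr": [0,0,0],"jaw": 0.95},{"slide": [-0.3,1,5.5],"dr": [0,0,0],"jaw": 0.95},{"slide": [-0.3,1,5.5],"dr": [0,0,0],"jaw": 0.95}]'

```text
t: 12.9
tool_pos: [0.62, 0.0478, 0.3255]
orientation: [3.119, 0.373, 0.001]
force: [0.2, -0.2, -0.3]
opening: 0.0155
gripper_force: 55.0
```

Run:
```python
from h import *
st(); go(.6198,.0474,.1583,-76.4)
```

```text
t 12.9 grasp [0.6201 0.0479 0.1585] yang -76.37 tilt [0.0009 0.0001] F [ 0.2 -0.2 -0.3] Tq [ 0.064  0.068 -0.008] open 0.0155 gf 54.99922335147858
slide [-0.3  0.4  0.2] dr [ 0.0002 -0.0009  0.0005]
```

Call:
servo_tool --increments '[{"slide": [0,0,0.5],"dr": [0,0,0],"jaw": 0.95},{"slide": [0,0,1],"dr": [0,0,0],"jaw": 0.95},{"slide": [0,0,1],"dr": [0,0,0],"jaw": 0.95}]' --force 60

```text
t: 13.2
tool_pos: [0.62, 0.0479, 0.3255]
orientation: [3.119, 0.373, 0.002]
force: [-3.9, -0.5, 5.9]
opening: 0.0156
gripper_force: 60.0
```

Run:
```python
from h import *
st()
s,_,W=cam('side');r,_,Wt=cam('top')
A=cv2.resize(s[170:250,200:320],(540,360),interpolation=cv2.INTER_CUBIC)
B=cv2.resize(r[150:230,202:282],(240,240),interpolation=cv2.INTER_CUBIC)
save('g5.png',np.hstack([A,np.vstack([B,np.zeros((120,240,3),np.uint8)])]))
```

```text
t 13.2 grasp [0.6202 0.0479 0.1585] yang -76.37 tilt [ 0.0013 -0.    ] F [-3.9 -0.5  5.9] Tq [ 0.1    0.737 -0.025] open 0.0156 gf 60.00191688537598
```

View pics/g5.png

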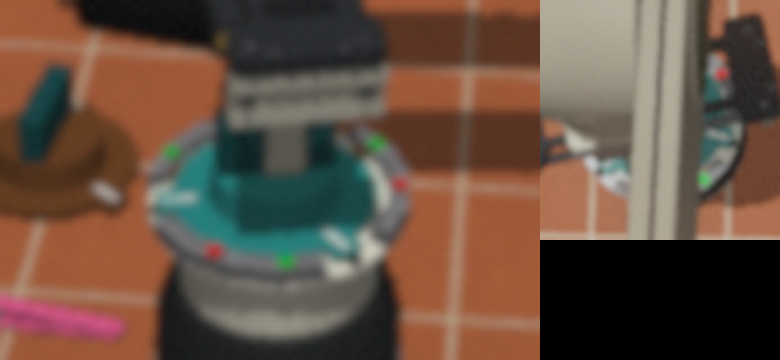

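The lid is seated flat: the front tab line at (337,240) sits in the front gap and the left one at (180,198) in the left gap. Now I turn it clockwise.

Call:
servo_tool --increments '[{"slide": [-0.2,0,0.5],"dr": [0,0,0.04],"jaw": 0.95},{"slide": [-0.2,0,0.5],"dr": [0,0,0.08],"jaw": 0.95},{"slide": [-0.2,-0.1,0.5],"dr": [0,0,0.12],"jaw": 0.95},{"slide": [-0.2,-0.2,0.5],"dr": [0,0,0.16],"jaw": 0.95},{"slide": [-0.2,-0.2,0.5],"dr": [0,0,0.2],"jaw": 0.95},{"slide": [-0.2,-0.3,0.5],"dr": [0,0,0.24],"jaw": 0.95},{"slide": [-0.2,-0.3,0.5],"dr": [0,0,0.28],"jaw": 0.95},{"slide": [-0.1,-0.4,0.5],"dr": [0,0,0.32],"jaw": 0.95},{"slide": [-0.1,-0.4,0.5],"dr": [0,0,0.36],"jaw": 0.95},{"slide": [-0.1,-0.5,0.5],"dr": [0,0,0.4],"jaw": 0.95},{"slide": [-0.1,-0.5,0.5],"dr": [0,0,0.44],"jaw": 0.95},{"slide": [-0.1,-0.5,0.5],"dr": [0,0,0.44],"jaw": 0.95}]' --force 60

```text
t: 14.5
tool_pos: [0.6196, 0.0493, 0.3255]
orientation: [-3.124, 0.317, -0.001]
force: [-6.9, 4.9, 10.0]
opening: 0.0157
gripper_force: 60.1
```

Run:
```python
from h import *
st(); go(.62,.0475,.1585,-110.4)
```

```text
t 14.5 grasp [0.6197 0.0496 0.1585] yang -101.58 tilt [0.001  0.0014] F [-6.9  4.9 10. ] Tq [0.789 1.239 0.509] open 0.0157 gf 60.119377970695496
slide [ 0.8  1.7 -0. ] dr [-0.0017 -0.0006  0.154 ]
```

Call:
servo_tool --increments '[{"slide": [-0.6,-0.3,-0.8],"dr": [0,0,0.02],"jaw": 0.95},{"slide": [-0.6,-0.3,-0.8],"dr": [0,0,0.05],"jaw": 0.95},{"slide": [-0.6,-0.4,-0.8],"dr": [0,0,0.08],"jaw": 0.95},{"slide": [-0.6,-0.4,-0.8],"dr": [0,0,0.11],"jaw": 0.95},{"slide": [-0.6,-0.4,-0.8],"dr": [0,0,0.14],"jaw": 0.95},{"slide": [-0.6,-0.4,-0.8],"dr": [0,0,0.154],"jaw": 0.95},{"slide": [-0.6,-0.4,-0.8],"dr": [0,0,0.154],"jaw": 0.95},{"slide": [-0.6,-0.4,-0.8],"dr": [0,0,0.154],"jaw": 0.95}]' --force 60

```text
t: 15.3
tool_pos: [0.6193, 0.0494, 0.3255]
orientation: [-3.091, 0.556, -0.002]
force: [-2.0, 5.2, 5.3]
opening: 0.0156
gripper_force: 60.1
```

Run:
```python
from h import *
st()
s,_,W=cam('side');r,_,Wt=cam('top')
np.savez('g6.npz',s=s,r=r)
A=cv2.resize(s[185:235,225:301],(800,526),interpolation=cv2.INTER_CUBIC)
save('g6.png',A)
```

```text
t 15.3 grasp [0.6195 0.0496 0.1585] yang -110.38 tilt [0.0014 0.001 ] F [-2.   5.2  5.3] Tq [0.682 0.609 0.396] open 0.0156 gf 60.07950961589813
```

View pics/g6.png

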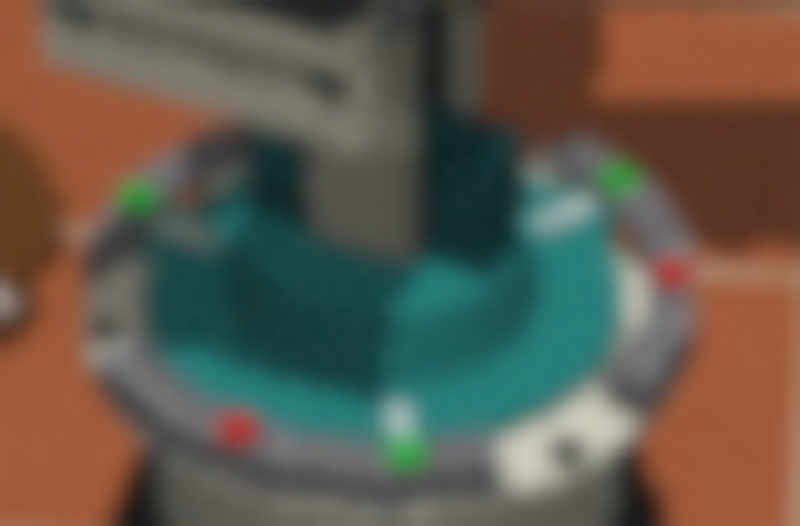

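The three white lines, at (400,415), (185,230) and (560,213), point at the green dots at (405,455), (138,197) and (620,177). I'll check the angle numerically.

Run:
```python
from h import *
k=800/76
f=lambda u,v,z:ray('side',225+(u+.5)/k-.5,185+(v+.5)/k-.5,z)[:2]
G=np.array([f(405,455,.1245),f(138,197,.1245),f(620,177,.1245)]);L=np.array([f(400,415,.1195),f(185,230,.1195),f(560,213,.1195)])
an=lambda P,c:np.degrees(np.arctan2(*(P-c).T[::-1]))
c=G.mean(0);print(c,np.hypot(*(G-c).T),an(G,c));print(L.mean(0),np.hypot(*(L-c).T),an(L,c),'diff',an(L,c)-an(G,c),an(L,L.mean(0))-an(G,c))
```

```text
[0.61989949 0.04879483] [0.06171796 0.06100236 0.06169702] [  99.03278656  -20.60702218 -140.21263318]
[0.62146069 0.04650209] [0.04246951 0.04937929 0.04704311] [  99.18297085  -20.36466158 -137.76725403] diff [0.15018428 0.2423606  2.44537915] [ 1.64688672  2.19469547 -0.92396731]
```

The lid is about 1° short, so I'll add a small trim, ease the side load, and hold.

Call:
servo_tool --increments '[{"slide": [0,-0.3,-0.2],"dr": [0,0,0.013],"jaw": 0.95},{"slide": [0,-0.3,-0.2],"dr": [0,0,0.013],"jaw": 0.95},{"slide": [0,-0.3,-0.2],"dr": [0,0,0.013],"jaw": 0.95},{"slide": [0,-0.3,-0.2],"dr": [0,0,0.013],"jaw": 0.95},{"slide": [0,-0.3,-0.2],"dr": [0,0,0.013],"jaw": 0.95},{"slide": [0,-0.3,-0.2],"dr": [0,0,0.013],"jaw": 0.95},{"slide": [0,-0.3,-0.2],"dr": [0,0,0.013],"jaw": 0.95},{"slide": [0,-0.3,-0.2],"dr": [0,0,0.013],"jaw": 0.95},{"slide": [0,-0.3,-0.2],"dr": [0,0,0.013],"jaw": 0.95},{"slide": [0,-0.3,-0.2],"dr": [0,0,0.013],"jaw": 0.95}]' --force 60

```text
t: 16.4
tool_pos: [0.6194, 0.0495, 0.3255]
orientation: [-3.087, 0.576, -0.002]
force: [-3.8, 4.4, 5.8]
opening: 0.0155
gripper_force: 60.1
```

Run:
```python
from h import *
st(); print(close_job())
```

```text
t 16.4 grasp [0.6196 0.0497 0.1585] yang -111.15 tilt [0.0012 0.0007] F [-3.8  4.4  5.8] Tq [0.667 0.687 0.411] open 0.0155 gf 60.08325219154358
the job is handed in; nothing more can be done
None
```

The job is handed in at about 16 s: the paddle sits on the shaft, the lid is seated and turned to the green dots by camera measurement, and the gripper still holds it against the spring; the clipper, trimmer, clip and tin were never approached.

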